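# Undo the swing bolt of the card press

## Robot

A 7-joint arm with a two-finger parallel gripper is mounted at the origin on the work surface. World frame = base frame: x ahead of the robot, y to its left, z up, the work surface at z = 0. Lengths are in mm, angles in rad, forces in N, time in s.
With the tool pointing down it reaches from about 350 to 900 mm from the base axis. Payload 8.1 kg.
Tool frame: the origin (TCP) lies midway between the tips of the shut fingers; the grasp point (between the pads) lies bot.grip_point_offset behind it (bot.grip_point_offset is the distance from the TCP to the grasp point, in mm); z points along the fingers, y is the line along which they close (so a half turn about z gives the same grasp; the last joint's range is limited). The gripper opens to 85 mm and grips with 20 to 120 N. Pads are 22 mm wide; open, the fingers measure 114 mm over their backs; the gripper's body (76 mm by 85 mm) begins 54 mm behind the grasp point. The pads swing forward as they close: fully open they stand 13 mm farther back than shut.
Start: joints at [1.037, 0.434, 0.025, 1.573, -0.012, 1.134, -0.075], TCP at [260.978, -567.919, 231.323] pointing down, gripper open.
Joint ranges: [-2.62, 2.62], [-0.44, 2.09], [-1.27, 1.32], [0.08, 2.57], [-1.32, 4.46], [0.12, 2], [-2.74, 2.74]. Speed limits (rad/s): [2.22, 2.22, 3.01, 3.01, 3.14, 3.14, 3.14].

## Interface

Orientations are given as [roll, pitch, yaw] about the fixed x, y, z axes, in that order (R = Rz(yaw) Ry(pitch) Rx(roll)).
In Python, from rig import bot gives the robot as it stands. The module is installed in compiled form; this text tells all that it offers.
- The arm moves only by the tool play_rows, never from a script. Its argument "deltas" is a list of rows, each an object of numbers: "wx", "wy", "wz": the turn, a rotation vector about the tool's x, y, z each as a share of 0.1 rad, from -1 to 1; "tx", "ty", "tz": the shift along the tool's x, y, z each as a share of 2 cm, from -1 to 1; "grip": the finger opening in mm, from 0 to 85.4. A call has 1 to 20 rows; each row shifts and turns the commanded pose from where the row before left it, along the tool's axes as they then stand; what a row does not reach is not made up. A row lasts 1/12 s, in which the tool goes at most 41.7 mm and 7.16 degrees, less where a joint would pass 70% of its speed; a pose out of reach is approached as far as the arm can. A call with a number of a shift or a turn outside -1 to 1 is refused whole. A call with a gripper value outside its range is refused whole. The fingers move at their own pace and stop on an object; "squeeze" is the grip in N (left out, the last holds). Time passes only in rows, so rows that do not move let the fingers close. It gives the time, the measured TCP pose, the force, the opening and the grip force at its end, in the units of the state.
- bot.get_state(): the state, without advancing time (a new reading comes with each control period).
- bot.grab_frame(name): name is "scene" or "top"; returns the picture (420x560x3 uint8, red, green, blue); there is no depth.
- bot.camera_info(name): a dict with "intrinsics" (3x3 intrinsics, pixels), "origin" and "rotation" of the camera in the world. Camera axes: x right, y up, looking along -z (the intrinsics and any distortion apply to the point x, -y, -z); pixel columns grow to the right and rows downward; lengths in mm; the calibration is good to about 2 mm. A picture is of the moment at which its call begins. camera_info takes no time and is no camera call.
- bot.hand_in(): hands the job in; it is judged then, once.
The state is a dict: "time_s": time; "joint_pos": joint angles; "joint_velocities": joint speeds; "tau": joint torques, N m; "position": TCP position; "ee_rot": TCP orientation; "contact_force": force on the tool from outside, world axes, zero at the start; "moment": the same for the moment, N m; "opening": finger opening in mm; "grasp_force": force on a finger pad.
Only numpy, scipy, OpenCV 4.12 (cv2) and the standard library are available. Lean on these libraries where they do the work, as an engineer would, in place of code of your own. Each camera call takes 0.05 s, during which the arm holds its last target. There are 200 camera calls.

## Task

Two wooden card presses stand on the shelf. On the one whose wing nut sits on a steel lug at the edge of its lid, loosen the wing nut about a quarter turn anticlockwise, then swing its hinged bolt outwards, out of the slotted lug, until it lies down clear of the press lid. Leave the other press, with its wing nut in the middle of the lid, done up, and leave the chess knight and the bell where they are.

Things in the scene. Friction and masses are not known exactly. Their poses are not given: they have to be found in the camera images.
- nut_wings (a point): Steel wing nut of the swing bolt; point on its axis, half-way up the wings, 23 mm above the lug's top. x along the wings (at the start across the press's x axis, plus the nut's turn), z along the bolt. Wings 56 mm long over both, 9 mm thick, 13 mm above to 13 mm below the point; under them a hub and foot 22 mm across. Grip the 9 mm thickness from above, fingertips at most 12 mm below the point.
- wing_nut (a joint): Turn of that nut in rad: 0 to 0.15 at the start (tight), grows anticlockwise seen from above, at most 3.0. It rises 3 mm a radian on its coarse thread and takes about 0.06 N m to turn. Its foot is seated in the lug, so the bolt cannot swing until the nut is loosened to about 1 rad.
- swing_bolt (a joint): Swing of the hinged eyebolt in rad: 0 upright in the slot, grows as it swings outwards (along the press's +x), 1.25 lying out at its stop. Hinge pin 57 mm below nut_wings. Once the nut is loosened a light push (under 2 N) on the nut moves it; past about 0.4 rad it falls out by its own weight.
- swing_press: Fixed plywood card press. Origin: centre at shelf level; z up, x from the lid's middle to the lug, the way the bolt swings out. Base x -54 to 90 mm, 110 mm wide; lid x -54 to 50, 100 wide, top 52 mm up. Steel lug 34 wide, x 12 to 74, top 58 mm up, with a 13 mm slot open outwards. Bolt, 10 mm thick, at x = 66, y = 0, pin 24 mm up. Nothing on it is higher than the wing nut, 94 mm up.
- stud_nut (a joint): Turn of the wing nut in the middle of the lid of the other, like-sized press (on a fixed stud, no lug): 0 at the start, grows anticlockwise. Leave it.
- knight_mid (a point): Loose beech chess knight, 42 mm across the foot, 84 mm high; this point is on its axis 40 mm up. Stands between and nearer than the presses. Leave it.
- bell_mid (a point): Loose steel counter bell with a plunger on top, 76 mm across, 54 mm high; this point is at its centre, half-way up. Stands between and beyond the presses. Leave it.
Things that resemble listed ones, but are neither listed nor needed, are in the scene too. What is shaped like the swing_press but green or orange is not meant.

How it is judged (in metres and radians):
On the way, in this order (a step that is already met when the one before it is completed fails the run):
1. the wing nut is loosened (turned to at least 1.1 rad) while the bolt still stands in the slot (within 0.25 rad of upright) (value of joint wing_nut above 1.1 rad and value of joint swing_bolt below 0.25 rad), for 0.1 s.
2. the bolt is swung out of the slot, at least 0.9 rad (value of joint swing_bolt above 0.9 rad), for 0.2 s.
At the end, for the whole second after the job is handed in: The wing nut stands at 1.1 rad or more, the bolt lies at rest out of the slot at 0.9 rad or more; the other press's nut is turned by less than 0.2 rad, and knight and bell are within 20 mm of where they stood (value of joint wing_nut above 1.1 rad and value of joint swing_bolt above 0.9 rad and velocity of joint swing_bolt between -0.1 and 0.1 rad/s and value of joint stud_nut below 0.2 rad and distance of each of knight_mid, bell_mid from where it was at the start of the episode below 0.02 m); the robot touches nothing.
It fails at once if the other press's nut is turned (value of joint stud_nut above 0.2 rad).
It fails at once if the bolt is forced out (beyond 0.3 rad) with the nut still tight (below 0.8 rad) (value of joint swing_bolt above 0.3 rad and value of joint wing_nut below 0.8 rad).
It fails at once if the knight is shifted or knocked over (distance of knight_mid from where it was at the start of the episode above 0.02 m).
It fails at once if the bell is shifted (distance of bell_mid from where it was at the start of the episode above 0.02 m).
It also fails if it takes over 45 s, if anything falls off the work surface, if the arm or the gripper's body presses on something with over 40 N, if the wrist force passes 120 N, or if a joint passes its speed limit or range.

## Working session

There is one attempt and no reset: what is moved stays moved. The work goes in short steps, Python scripts to look and compute and a tool call to move; the robot and the scene stay as the last step left them, time stands still between calls to the robot, and variables do not carry over. Pictures are saved under pics/ and viewed, at most 10 in all, crops included, and the job is handed in when it is done.

Besides the shell and the picture viewer there is one more tool, called by a JSON object that holds its "name" and its "arguments", one argument or row to a line. play_rows: Moves the arm, as the interface text tells. Its arguments: {"type":"object","properties":{"deltas":{"type":"array"},"squeeze":{"type":"number"}},"required":["deltas"]}

```bash
mkdir -p pics
python3 - <<'E'
from rig import bot
import cv2
for n in("scene","top"):
    cv2.imwrite(f"pics/{n}0.png",bot.grab_frame(n)[:,:,::-1]); print(n,bot.camera_info(n))
s=bot.get_state(); print(s["position"],s["ee_rot"],s["opening"],bot.grip_point_offset)
E
```

```text
scene {'intrinsics': array([[391.18374348,   0.        , 282.58437148],
       [  0.        , 391.18374348, 215.57590403],
       [  0.        ,   0.        ,   1.        ]]), 'origin': array([991.12369799, 470.87695706, 626.52173875]), 'rotation': array([0.88766563, 0.0175538 , 2.15856596])}
top {'intrinsics': array([[432.42877999,   0.        , 290.23495871],
       [  0.        , 432.42877999, 201.49874714],
       [  0.        ,   0.        ,   1.        ]]), 'origin': array([ 258.34570036,   82.01434643, 1164.85947058]), 'rotation': array([ 0.1781244 ,  0.01184498, -1.59832066])}
[ 260.80279085 -567.5076867   230.60564432] [-3.14019004e+00  9.59156913e-05  4.30736321e-01] 85.66632868891153 18.700000000000003
```

View pics/scene0.png

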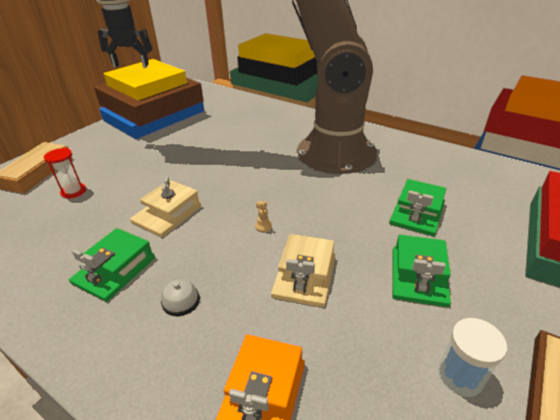

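View pics/top0.png

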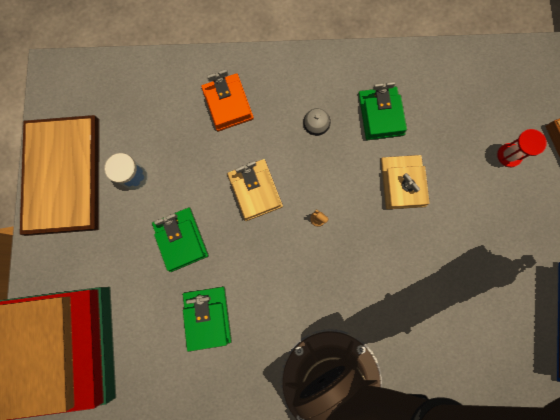

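The target press is the bare-wood one at top (255,188), with its lug near (247,172). In the scene view its nut is at about (302,265). I'll zoom in on both.

Run:
```python
import cv2,numpy as np
a=cv2.imread("pics/top0.png")[145:230,215:295]; b=cv2.imread("pics/scene0.png")[225:310,262:342]
cv2.imwrite("pics/z0.png",np.hstack([cv2.resize(i,(400,425),interpolation=cv2.INTER_CUBIC) for i in(a,b)]))
```

```text
(no output)
```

View pics/z0.png

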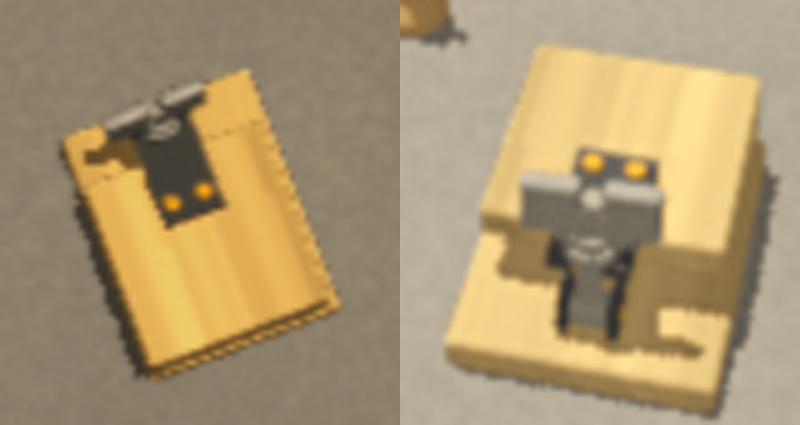

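The crop shows the wing tops from (107,128) to (203,90) in top, and from (522,181) to (662,191) in scene. The lid's back edge runs from (150,365) to (328,300).

```bash
cat > h.py <<'E'
import numpy as np
from scipy.spatial.transform import Rotation as R
from rig import bot
def ray(n,u,v):
    c=bot.camera_info(n);K=c["intrinsics"]
    d=np.array([(u-K[0,2])/K[0,0],-(v-K[1,2])/K[1,1],-1])
    return c["origin"],R.from_euler("xyz",c["rotation"]).apply(d)
def plane(n,u,v,z):
    o,d=ray(n,u,v);return o+d*(z-o[2])/d[2]
def tri(a,b):
    o1,d1=ray("top",*a);o2,d2=ray("scene",*b)
    s=np.linalg.lstsq(np.c_[d1,-d2],o2-o1,rcond=None)[0]
    p,q=o1+s[0]*d1,o2+s[1]*d2;return (p+q)/2,np.linalg.norm(p-q)
E
python3 - <<'E'
from h import *
T=lambda x,y:(215+x/5,145+y/5); S=lambda x,y:(262+(x-400)/5,225+y/5)
L,Rr=plane("top",*T(107,128),94),plane("top",*T(203,90),94)
print("top",L,Rr,(L+Rr)/2,np.linalg.norm(L-Rr))
L2,R2=plane("scene",*S(522,181),94),plane("scene",*S(662,191),94)
print("scene",L2,R2,(L2+R2)/2,np.linalg.norm(L2-R2))
print(tri(T(107,128),S(662,191)),tri(T(203,90),S(522,181)))
a,b=plane("top",*T(150,365),52),plane("top",*T(328,300),52);print("back",a,b,np.linalg.norm(a-b))
for x in(a,b):print(x)
d=a-b;print("yaw of x", np.degrees(np.arctan2(d[1],d[0]))-90)
d=L-Rr;print("yaw wings-90",np.degrees(np.arctan2(d[1],d[0]))-90)
d=R2-L2;print("yaw wings-90",np.degrees(np.arctan2(d[1],d[0]))-90)
for p in((172,203),(204,190)):print("rivet",plane("top",*T(*p),60))
for p in((593,162),(635,168)):print("rivet",plane("scene",*S(*p),60))
print("knight",plane("top",318,217,40),"bell",plane("top",317,121,27),"stud",plane("top",408,184,80))
E
```

```text
top [535.62417638 224.57473405  94.        ] [554.15220713 175.26091173  94.        ] [544.88819175 199.91782289  94.        ] 52.679607020044365
scene [561.29731567 181.88608836  94.        ] [537.31026151 228.85673748  94.        ] [549.30378859 205.37141292  94.        ] 52.741071721707954
(array([535.6410494 , 226.26826334,  91.22428493]), np.float64(2.9970332059027105)) (array([555.68408699, 176.83244249,  86.45066681]), np.float64(2.132690048875587))
back [418.90139835 208.46665919  52.        ] [450.45516552 115.09015456  52.        ] 98.5637450621932
[418.90139835 208.46665919  52.        ]
[450.45516552 115.09015456  52.        ]
yaw of x 18.671127744311335
yaw wings-90 20.59204218903612
yaw wings-90 27.052572527902043
rivet [502.97639879 195.26707522  60.        ]
rivet [509.43689717 178.41793158  60.        ]
rivet [509.39127194 181.79815722  60.        ]
rivet [503.13291889 197.83377687  60.        ]
knight [417.68211888  18.06069507  40.        ] bell [687.33352264   9.66493358  27.        ] stud [ 490.5017901  -213.07977491   80.        ]
```

{"name": "play_rows", "arguments": {
  "deltas": [
    {"tx":1,"ty":-1,"grip":85},
    {"tx":1,"ty":-1},
    {"tx":1,"ty":-1},
    {"tx":1,"ty":-1},
    {"tx":1,"ty":-1},
    {"tx":1,"ty":-1},
    {"tx":1,"ty":-1},
    {"tx":1,"ty":-1},
    {"tx":1,"ty":-1},
    {"tx":1,"ty":-1},
    {"tx":1,"ty":-1},
    {"tx":1,"ty":-1},
    {"tx":1,"ty":-1},
    {"tx":1,"ty":-1},
    {"tx":1,"ty":-1},
    {"tx":1,"ty":-1},
    {"tx":1,"ty":-1},
    {"tx":1,"ty":-1},
    {"tx":1,"ty":-1},
    {"tx":1,"ty":-1}
  ]
}}

```text
schema error: expected keys wx, wy, wz, tx, ty, tz, grip
```

{"name": "play_rows", "arguments": {
  "deltas": [
    {"tx":1,"ty":-1},
    {"tx":1,"ty":-1},
    {"tx":1,"ty":-1},
    {"tx":1,"ty":-1},
    {"tx":1,"ty":-1},
    {"tx":1,"ty":-1},
    {"tx":1,"ty":-1},
    {"tx":1,"ty":-1},
    {"tx":1,"ty":-1},
    {},
    {}
  ]
}}

```text
schema error: expected keys wx, wy, wz, tx, ty, tz, grip
```

{"name": "play_rows", "arguments": {
  "deltas": [
    {"wz":-1},
    {"wz":-1},
    {"wz":-1},
    {"wz":-1},
    {"wz":-1},
    {"wz":-1},
    {"wz":-1},
    {"wz":-1},
    {"wz":-1},
    {"wz":-1},
    {"wz":-1},
    {"wz":-1},
    {"wz":-1},
    {"wz":-1},
    {"wz":-1},
    {"wz":-0.4},
    {},
    {}
  ]
}}

```text
schema error: expected keys wx, wy, wz, tx, ty, tz, grip
```

{"name": "play_rows", "arguments": {
  "deltas": [
    {"wx":0,"wy":0,"wz":0,"tx":1,"ty":-1,"tz":0,"grip":85},
    {"wx":0,"wy":0,"wz":0,"tx":1,"ty":-1,"tz":0,"grip":85},
    {"wx":0,"wy":0,"wz":0,"tx":1,"ty":-1,"tz":0,"grip":85},
    {"wx":0,"wy":0,"wz":0,"tx":1,"ty":-1,"tz":0,"grip":85},
    {"wx":0,"wy":0,"wz":0,"tx":1,"ty":-1,"tz":0,"grip":85},
    {"wx":0,"wy":0,"wz":0,"tx":1,"ty":-1,"tz":0,"grip":85},
    {"wx":0,"wy":0,"wz":0,"tx":1,"ty":-1,"tz":0,"grip":85},
    {"wx":0,"wy":0,"wz":0,"tx":1,"ty":-1,"tz":0,"grip":85},
    {"wx":0,"wy":0,"wz":0,"tx":1,"ty":-1,"tz":0,"grip":85},
    {"wx":0,"wy":0,"wz":0,"tx":1,"ty":-1,"tz":0,"grip":85},
    {"wx":0,"wy":0,"wz":0,"tx":1,"ty":-1,"tz":0,"grip":85},
    {"wx":0,"wy":0,"wz":0,"tx":1,"ty":-1,"tz":0,"grip":85},
    {"wx":0,"wy":0,"wz":0,"tx":1,"ty":-1,"tz":0,"grip":85},
    {"wx":0,"wy":0,"wz":0,"tx":1,"ty":-1,"tz":0,"grip":85},
    {"wx":0,"wy":0,"wz":0,"tx":1,"ty":-1,"tz":0,"grip":85},
    {"wx":0,"wy":0,"wz":0,"tx":1,"ty":-1,"tz":0,"grip":85},
    {"wx":0,"wy":0,"wz":0,"tx":1,"ty":-1,"tz":0,"grip":85},
    {"wx":0,"wy":0,"wz":0,"tx":1,"ty":-1,"tz":0,"grip":85},
    {"wx":0,"wy":0,"wz":0,"tx":1,"ty":-1,"tz":0,"grip":85},
    {"wx":0,"wy":0,"wz":0,"tx":1,"ty":-1,"tz":0,"grip":85}
  ]
}}

```text
time_s: 1.77
position: [457.4, -36.1, 231.2]
ee_rot: [-3.142, 0.0, 0.431]
contact_force: [-0.2, 0.3, 0.3]
opening: 84.7
grasp_force: 0.0
```

{"name": "play_rows", "arguments": {
  "deltas": [
    {"wx":0,"wy":0,"wz":0,"tx":1,"ty":-1,"tz":0,"grip":85},
    {"wx":0,"wy":0,"wz":0,"tx":1,"ty":-1,"tz":0,"grip":85},
    {"wx":0,"wy":0,"wz":0,"tx":1,"ty":-1,"tz":0,"grip":85},
    {"wx":0,"wy":0,"wz":0,"tx":1,"ty":-1,"tz":0,"grip":85},
    {"wx":0,"wy":0,"wz":0,"tx":1,"ty":-1,"tz":0,"grip":85},
    {"wx":0,"wy":0,"wz":0,"tx":1,"ty":-1,"tz":0,"grip":85},
    {"wx":0,"wy":0,"wz":0,"tx":1,"ty":-1,"tz":0,"grip":85},
    {"wx":0,"wy":0,"wz":0,"tx":1,"ty":-1,"tz":0,"grip":85},
    {"wx":0,"wy":0,"wz":0,"tx":1,"ty":-1,"tz":0,"grip":85}
  ]
}}

```text
time_s: 2.52
position: [546.0, 202.4, 230.9]
ee_rot: [3.141, 0.001, 0.43]
contact_force: [0.4, -0.5, -0.4]
opening: 85.2
grasp_force: 0.0
```

{"name": "play_rows", "arguments": {
  "deltas": [
    {"wx":0,"wy":0,"wz":-1,"tx":0,"ty":0,"tz":0,"grip":85},
    {"wx":0,"wy":0,"wz":-1,"tx":0,"ty":0,"tz":0,"grip":85},
    {"wx":0,"wy":0,"wz":-1,"tx":0,"ty":0,"tz":0,"grip":85},
    {"wx":0,"wy":0,"wz":-1,"tx":0,"ty":0,"tz":0,"grip":85},
    {"wx":0,"wy":0,"wz":-1,"tx":0,"ty":0,"tz":0,"grip":85},
    {"wx":0,"wy":0,"wz":-1,"tx":0,"ty":0,"tz":0,"grip":85},
    {"wx":0,"wy":0,"wz":-1,"tx":0,"ty":0,"tz":0,"grip":85},
    {"wx":0,"wy":0,"wz":-1,"tx":0,"ty":0,"tz":0,"grip":85},
    {"wx":0,"wy":0,"wz":-1,"tx":0,"ty":0,"tz":0,"grip":85},
    {"wx":0,"wy":0,"wz":-1,"tx":0,"ty":0,"tz":0,"grip":85},
    {"wx":0,"wy":0,"wz":-1,"tx":0,"ty":0,"tz":0,"grip":85},
    {"wx":0,"wy":0,"wz":-1,"tx":0,"ty":0,"tz":0,"grip":85},
    {"wx":0,"wy":0,"wz":-1,"tx":0,"ty":0,"tz":0,"grip":85},
    {"wx":0,"wy":0,"wz":-1,"tx":0,"ty":0,"tz":0,"grip":85},
    {"wx":0,"wy":0,"wz":-1,"tx":0,"ty":0,"tz":0,"grip":85},
    {"wx":0,"wy":0,"wz":-0.4,"tx":0,"ty":0,"tz":0,"grip":60},
    {"wx":0,"wy":0,"wz":0,"tx":0,"ty":0,"tz":0,"grip":60}
  ]
}}

```text
time_s: 3.93
position: [545.7, 200.9, 230.8]
ee_rot: [-3.141, -0.0, 1.972]
contact_force: [0.2, -0.2, -0.2]
opening: 63.3
grasp_force: 0.0
```

{"name": "play_rows", "arguments": {
  "deltas": [
    {"wx":0,"wy":0,"wz":0,"tx":0,"ty":0,"tz":1,"grip":50},
    {"wx":0,"wy":0,"wz":0,"tx":0,"ty":0,"tz":1,"grip":50},
    {"wx":0,"wy":0,"wz":0,"tx":0,"ty":0,"tz":1,"grip":50},
    {"wx":0,"wy":0,"wz":0,"tx":0,"ty":0,"tz":1,"grip":50},
    {"wx":0,"wy":0,"wz":0,"tx":0,"ty":0,"tz":1,"grip":50},
    {"wx":0,"wy":0,"wz":0,"tx":0,"ty":0,"tz":1,"grip":50},
    {"wx":0,"wy":0,"wz":0,"tx":0,"ty":0,"tz":0.5,"grip":50},
    {"wx":0,"wy":0,"wz":0,"tx":0,"ty":0,"tz":0,"grip":50}
  ]
}}

```text
time_s: 4.6
position: [544.5, 200.4, 99.0]
ee_rot: [-3.137, 0.0, 1.97]
contact_force: [0.4, -0.1, 0.4]
opening: 49.8
grasp_force: 0.0
```

Run:
```python
from h import *
import cv2
b=bot.grab_frame("scene")[:,:,::-1][205:305,252:352]; a=bot.grab_frame("top")[:,:,::-1][130:230,205:305]
cv2.imwrite("pics/z1.png",np.hstack([cv2.resize(i,(400,400),interpolation=cv2.INTER_CUBIC) for i in(a,b)]))
```

```text
(no output)
```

View pics/z1.png

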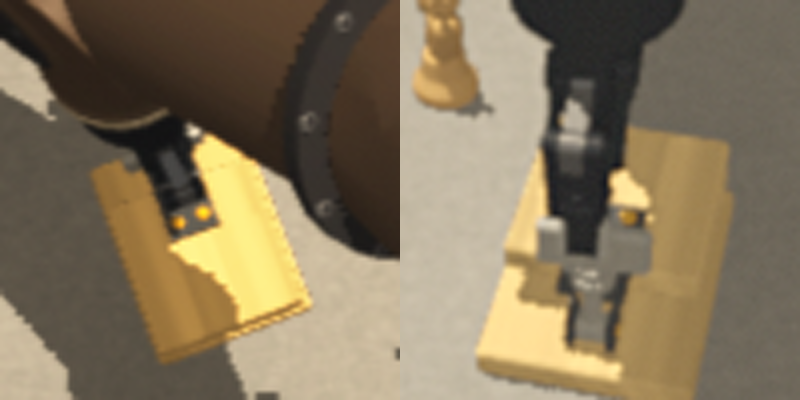

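The outer finger hangs in front of the nut. Its tip is at crop (581,250), and the wings span crop columns 537–652. I'll check the lateral offset by projection.

```bash
cat >> h.py <<'E'
def proj(n,p):
    c=bot.camera_info(n);K=c["intrinsics"];q=R.from_euler("xyz",c["rotation"]).inv().apply(np.array(p)-c["origin"])
    return K[0,2]-K[0,0]*q[0]/q[2],K[1,2]+K[1,1]*q[1]/q[2]
E
python3 - <<'E'
from h import *
p=bot.get_state()["position"];y=np.radians(22.9);d=np.array([np.cos(y),np.sin(y),0]);w=np.array([-d[1],d[0],0])
c=lambda u:(400+4*(u[0]-252),4*(u[1]-205))
for z in(0,5,10):
  for s in (-11,11): print("outer finger",z,s,c(proj("scene",p+d*30+w*s+[0,0,z])))
for o in((544.9,199.9),(549.3,205.4),(546.5,201.5)):
  print([c(proj("scene",np.array([*o,94])+w*s)) for s in(-28,28)])
E
```

```text
outer finger 0 -11 (np.float64(556.3422938439955), np.float64(253.1268912775363))
outer finger 0 11 (np.float64(604.1497596504369), np.float64(259.2221418935653))
outer finger 5 -11 (np.float64(556.3000080063957), np.float64(245.51829644200097))
outer finger 5 11 (np.float64(604.3207938582425), np.float64(251.60383360710148))
outer finger 10 -11 (np.float64(556.2573445879018), np.float64(237.84176254689896))
outer finger 10 11 (np.float64(604.4933627208793), np.float64(243.91716780451065))
[(np.float64(530.2674220346332), np.float64(211.40586685886)), (np.float64(647.2947148003477), np.float64(225.87089159758762))]
[(np.float64(534.8446884472892), np.float64(221.50349773142193)), (np.float64(652.764017521989), np.float64(236.19265808969203))]
[(np.float64(531.2212839367426), np.float64(214.73513681910322)), (np.float64(648.5349525337595), np.float64(229.27374167244147))]
```

{"name": "play_rows", "arguments": {
  "deltas": [
    {"wx":0,"wy":0,"wz":0,"tx":0.07,"ty":0.13,"tz":0,"grip":50},
    {"wx":0,"wy":0,"wz":0,"tx":0,"ty":0,"tz":0.5,"grip":50},
    {"wx":0,"wy":0,"wz":0,"tx":0,"ty":0,"tz":0.5,"grip":45},
    {"wx":0,"wy":0,"wz":0,"tx":0,"ty":0,"tz":0.5,"grip":40},
    {"wx":0,"wy":0,"wz":0,"tx":0,"ty":0,"tz":0.2,"grip":35},
    {"wx":0,"wy":0,"wz":0,"tx":0,"ty":0,"tz":0,"grip":20},
    {"wx":0,"wy":0,"wz":0,"tx":0,"ty":0,"tz":0,"grip":16},
    {"wx":0,"wy":0,"wz":0,"tx":0,"ty":0,"tz":0,"grip":16},
    {"wx":0,"wy":0,"wz":0,"tx":0,"ty":0,"tz":0,"grip":16}
  ],
  "squeeze": 25
}}

```text
time_s: 5.45
position: [552.9, 206.2, 71.9]
ee_rot: [3.129, 0.0, 1.97]
contact_force: [1.7, -1.6, 36.8]
opening: 16.6
grasp_force: 25.0
```

{"name": "play_rows", "arguments": {
  "deltas": [
    {"wx":0,"wy":0,"wz":0,"tx":0,"ty":0,"tz":0,"grip":6},
    {"wx":0,"wy":0,"wz":0,"tx":0,"ty":0,"tz":0,"grip":4},
    {"wx":0,"wy":0,"wz":0,"tx":0,"ty":0,"tz":0,"grip":4},
    {"wx":0,"wy":0,"wz":0,"tx":0,"ty":0,"tz":0,"grip":4}
  ]
}}

```text
time_s: 5.78
position: [553.0, 206.2, 71.9]
ee_rot: [3.129, 0.0, 1.97]
contact_force: [2.3, -1.3, 37.1]
opening: 16.0
grasp_force: 26.7
```

I had the nut point 10 mm too low: it is 58+23=81 mm up, so the tips are on the hub. I'll open, rise and regrip.

{"name": "play_rows", "arguments": {
  "deltas": [
    {"wx":0,"wy":0,"wz":0,"tx":0,"ty":0,"tz":0,"grip":30},
    {"wx":0,"wy":0,"wz":0,"tx":0,"ty":0,"tz":-0.4,"grip":30},
    {"wx":0,"wy":0,"wz":0,"tx":0,"ty":0,"tz":0,"grip":30},
    {"wx":0,"wy":0,"wz":0,"tx":0,"ty":0,"tz":0,"grip":30}
  ]
}}

```text
time_s: 6.12
position: [547.6, 203.4, 74.9]
ee_rot: [3.142, 0.0, 1.971]
contact_force: [0.2, 0.2, 0.4]
opening: 29.7
grasp_force: 0.0
```

{"name": "play_rows", "arguments": {
  "deltas": [
    {"wx":0,"wy":0,"wz":0,"tx":0,"ty":0,"tz":0,"grip":16},
    {"wx":0,"wy":0,"wz":0,"tx":0,"ty":0,"tz":0,"grip":12},
    {"wx":0,"wy":0,"wz":0,"tx":0,"ty":0,"tz":0,"grip":4},
    {"wx":0,"wy":0,"wz":0,"tx":0,"ty":0,"tz":0,"grip":4},
    {"wx":0,"wy":0,"wz":0,"tx":0,"ty":0,"tz":0,"grip":4}
  ],
  "squeeze": 25
}}

```text
time_s: 6.53
position: [547.4, 203.3, 74.6]
ee_rot: [-3.14, -0.0, 1.971]
contact_force: [-0.4, -0.3, -4.7]
opening: 8.7
grasp_force: 24.2
```

{"name": "play_rows", "arguments": {
  "deltas": [
    {"wx":0,"wy":0,"wz":-0.8,"tx":0,"ty":0,"tz":-0.012,"grip":4},
    {"wx":0,"wy":0,"wz":-0.8,"tx":0,"ty":0,"tz":-0.012,"grip":4},
    {"wx":0,"wy":0,"wz":-0.8,"tx":0,"ty":0,"tz":-0.012,"grip":4},
    {"wx":0,"wy":0,"wz":-0.8,"tx":0,"ty":0,"tz":-0.012,"grip":4},
    {"wx":0,"wy":0,"wz":-0.8,"tx":0,"ty":0,"tz":-0.012,"grip":4},
    {"wx":0,"wy":0,"wz":-0.8,"tx":0,"ty":0,"tz":-0.012,"grip":4},
    {"wx":0,"wy":0,"wz":-0.8,"tx":0,"ty":0,"tz":-0.012,"grip":4},
    {"wx":0,"wy":0,"wz":-0.8,"tx":0,"ty":0,"tz":-0.012,"grip":4},
    {"wx":0,"wy":0,"wz":0,"tx":0,"ty":0,"tz":0,"grip":4}
  ]
}}

```text
time_s: 7.28
position: [546.9, 202.9, 76.0]
ee_rot: [-3.14, -0.002, 2.614]
contact_force: [1.0, -0.7, -10.5]
opening: 8.4
grasp_force: 24.2
```

{"name": "play_rows", "arguments": {
  "deltas": [
    {"wx":0,"wy":0,"wz":-0.8,"tx":0,"ty":0,"tz":-0.005,"grip":4},
    {"wx":0,"wy":0,"wz":-0.8,"tx":0,"ty":0,"tz":-0.005,"grip":4},
    {"wx":0,"wy":0,"wz":-0.8,"tx":0,"ty":0,"tz":-0.005,"grip":4},
    {"wx":0,"wy":0,"wz":-0.8,"tx":0,"ty":0,"tz":-0.01,"grip":4},
    {"wx":0,"wy":0,"wz":-0.8,"tx":0,"ty":0,"tz":-0.01,"grip":4},
    {"wx":0,"wy":0,"wz":-0.8,"tx":0,"ty":0,"tz":-0.01,"grip":4},
    {"wx":0,"wy":0,"wz":-0.8,"tx":0,"ty":0,"tz":-0.01,"grip":4},
    {"wx":0,"wy":0,"wz":-0.8,"tx":0,"ty":0,"tz":-0.01,"grip":4},
    {"wx":0,"wy":0,"wz":-0.8,"tx":0,"ty":0,"tz":-0.01,"grip":4},
    {"wx":0,"wy":0,"wz":-0.8,"tx":0,"ty":0,"tz":-0.01,"grip":4},
    {"wx":0,"wy":0,"wz":-0.8,"tx":0,"ty":0,"tz":-0.01,"grip":4},
    {"wx":0,"wy":0,"wz":0,"tx":0,"ty":0,"tz":0,"grip":4},
    {"wx":0,"wy":0,"wz":0,"tx":0,"ty":0,"tz":0,"grip":4}
  ]
}}

```text
time_s: 8.37
position: [547.3, 202.5, 78.4]
ee_rot: [-3.141, -0.002, -2.797]
contact_force: [-0.8, -3.1, -7.9]
opening: 8.6
grasp_force: 24.2
```

Run:
```python
from h import *
import cv2
b=bot.grab_frame("scene")[:,:,::-1][205:305,252:352]; a=bot.grab_frame("top")[:,:,::-1][130:230,205:305]
cv2.imwrite("pics/z2.png",np.hstack([cv2.resize(i,(400,400),interpolation=cv2.INTER_CUBIC) for i in(a,b)]))
```

```text
(no output)
```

View pics/z2.png

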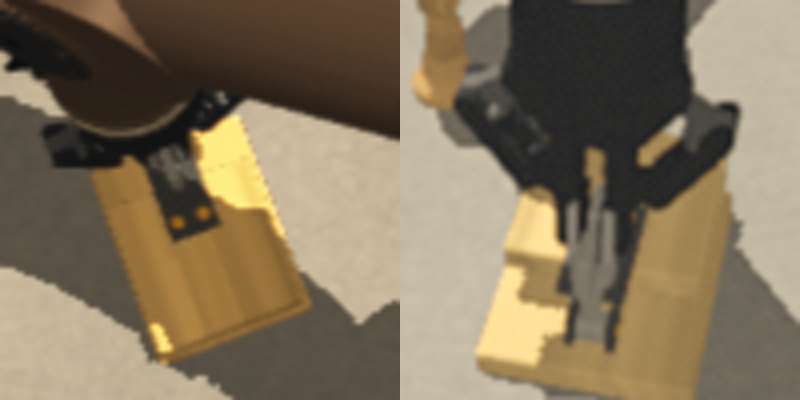

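The wings now lie edge-on along the press x axis (scene crop ~(590,240)) and the bolt is upright. Next I swing along the arc with the tool tilting, then release.

{"name": "play_rows", "arguments": {
  "deltas": [
    {"wx":0,"wy":0.5,"wz":0,"tx":-0.14,"ty":0,"tz":0,"grip":4},
    {"wx":0,"wy":0.5,"wz":0,"tx":-0.14,"ty":0,"tz":0,"grip":4},
    {"wx":0,"wy":0.5,"wz":0,"tx":-0.14,"ty":0,"tz":0,"grip":4},
    {"wx":0,"wy":0.5,"wz":0,"tx":-0.14,"ty":0,"tz":0,"grip":4},
    {"wx":0,"wy":0.5,"wz":0,"tx":-0.14,"ty":0,"tz":0,"grip":4},
    {"wx":0,"wy":0.5,"wz":0,"tx":-0.14,"ty":0,"tz":0,"grip":4},
    {"wx":0,"wy":0,"wz":0,"tx":0,"ty":0,"tz":0,"grip":4}
  ]
}}

```text
time_s: 9.05
position: [564.2, 208.7, 75.8]
ee_rot: [-3.14, -0.304, -2.796]
contact_force: [-2.5, -8.1, -3.0]
opening: 8.2
grasp_force: 25.5
```

{"name": "play_rows", "arguments": {
  "deltas": [
    {"wx":0,"wy":0.5,"wz":0,"tx":-0.14,"ty":0,"tz":0,"grip":4},
    {"wx":0,"wy":0.5,"wz":0,"tx":-0.14,"ty":0,"tz":0,"grip":4},
    {"wx":0,"wy":0.5,"wz":0,"tx":-0.14,"ty":0,"tz":0,"grip":4},
    {"wx":0,"wy":0.5,"wz":0,"tx":-0.14,"ty":0,"tz":0,"grip":4},
    {"wx":0,"wy":0.5,"wz":0,"tx":-0.14,"ty":0,"tz":0,"grip":4},
    {"wx":0,"wy":0.5,"wz":0,"tx":-0.14,"ty":0,"tz":0,"grip":4},
    {"wx":0,"wy":0.5,"wz":0,"tx":-0.14,"ty":0,"tz":0,"grip":4},
    {"wx":0,"wy":0.5,"wz":0,"tx":-0.14,"ty":0,"tz":0,"grip":4},
    {"wx":0,"wy":0,"wz":0,"tx":0,"ty":0,"tz":0,"grip":4}
  ]
}}

```text
time_s: 9.8
position: [582.0, 215.1, 64.5]
ee_rot: [-3.136, -0.704, -2.797]
contact_force: [-5.9, -10.6, -9.4]
opening: 8.3
grasp_force: 25.3
```

{"name": "play_rows", "arguments": {
  "deltas": [
    {"wx":0,"wy":0,"wz":0,"tx":0,"ty":0,"tz":0,"grip":40},
    {"wx":0,"wy":0,"wz":0,"tx":0,"ty":0,"tz":0,"grip":50},
    {"wx":0,"wy":0,"wz":0,"tx":0,"ty":0,"tz":0,"grip":50},
    {"wx":0,"wy":0,"wz":0,"tx":0,"ty":0,"tz":0,"grip":50},
    {"wx":0,"wy":0,"wz":0,"tx":0,"ty":0,"tz":0,"grip":50},
    {"wx":0,"wy":0,"wz":0,"tx":0,"ty":0,"tz":0,"grip":50}
  ]
}}

```text
time_s: 10.3
position: [582.1, 216.3, 67.4]
ee_rot: [3.141, -0.699, -2.792]
contact_force: [-0.5, 0.1, 0.4]
opening: 50.0
grasp_force: 0.0
```

Run:
```python
from h import *
import cv2
b=bot.grab_frame("scene")[:,:,::-1][205:305,252:352]; a=bot.grab_frame("top")[:,:,::-1][130:230,205:305]
cv2.imwrite("pics/z3.png",np.hstack([cv2.resize(i,(400,400),interpolation=cv2.INTER_CUBIC) for i in(a,b)]))
```

```text
(no output)
```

View pics/z3.png

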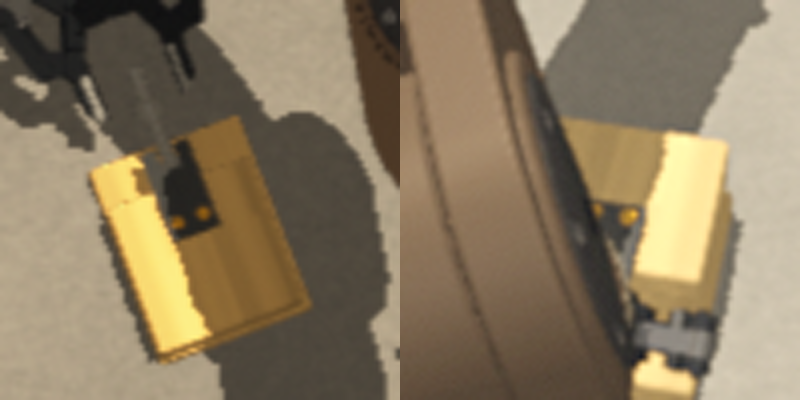

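The bolt has fallen out of the slot (wing near top crop (145,100)) and the open fingers are clear of it. I'll retreat straight up and check.

{"name": "play_rows", "arguments": {
  "deltas": [
    {"wx":0,"wy":0,"wz":0,"tx":0.64,"ty":0,"tz":-0.77,"grip":50},
    {"wx":0,"wy":0,"wz":0,"tx":0.64,"ty":0,"tz":-0.77,"grip":50},
    {"wx":0,"wy":0,"wz":0,"tx":0.64,"ty":0,"tz":-0.77,"grip":50},
    {"wx":0,"wy":0,"wz":0,"tx":0.64,"ty":0,"tz":-0.77,"grip":50},
    {"wx":0,"wy":0,"wz":0,"tx":0.64,"ty":0,"tz":-0.77,"grip":50},
    {"wx":0,"wy":0,"wz":0,"tx":0.64,"ty":0,"tz":-0.77,"grip":50},
    {"wx":0,"wy":0,"wz":0,"tx":0.64,"ty":0,"tz":-0.77,"grip":50},
    {"wx":0,"wy":0,"wz":0,"tx":0,"ty":0,"tz":0,"grip":50},
    {"wx":0,"wy":0,"wz":0,"tx":0,"ty":0,"tz":0,"grip":50},
    {"wx":0,"wy":0,"wz":0,"tx":0,"ty":0,"tz":0,"grip":50}
  ]
}}

```text
time_s: 11.23
position: [581.5, 217.3, 200.4]
ee_rot: [-3.141, -0.703, -2.789]
contact_force: [-0.7, 0.8, -0.7]
opening: 50.0
grasp_force: 0.0
```

Run:
```python
from h import *
import cv2
b=bot.grab_frame("scene")[:,:,::-1]; a=bot.grab_frame("top")[:,:,::-1][60:240,180:420]
cv2.imwrite("pics/z4.png",np.hstack([cv2.resize(a,(400,300)),cv2.resize(b,(400,300),interpolation=cv2.INTER_AREA)]))
```

```text
(no output)
```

View pics/z4.png

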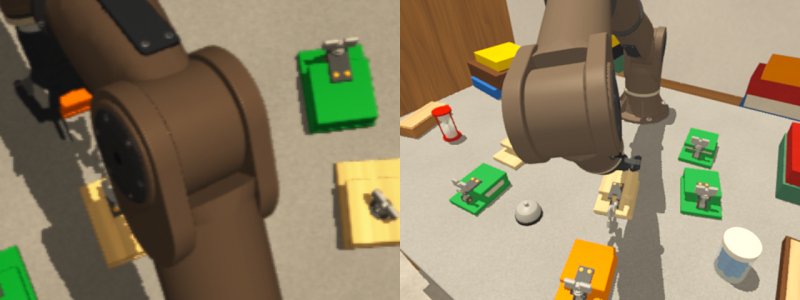

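The bolt lies out in front of the press (scene half, about (613,215)). The bell and the other press look untouched. The knight is hidden behind the arm, but nothing passed low near it. The gripper is clear, so I'm handing in.

```bash
python3 -c "
from rig import bot
print(bot.hand_in())"
```

```text
the job is handed in; nothing more can be done
None
```

I loosened the wing nut by about 1.5 rad, swung the bolt out so it lies clear of the press lid, and handed the job in; no verdict came back. The other press and the bell looked untouched, but the arm hid the knight in the last picture, and a first grip set too low pressed on the nut's hub with about 37 N before I corrected it.

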